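# Clamp the tube keeper shut on the shaker

## Task

The blood tubes are about to be shaken. First swing the hinged aluminium keeper bar fully down over the tube caps. Then squeeze the self-closing steel clamp open, take it off its stand, put its open jaws squarely down over the pair of tabs at the bar's free end, well down, and release it so that it stands there by itself gripping both tabs together; do not knock over the small jar on the shaker or the cup on the clamp's stand.

Things in the scene. Friction and masses are not known exactly. Their poses are not given: they have to be found in the camera images.
- shaker: Fixed white shaker, 170 mm (x) by 290 mm (y), deck 45 mm above the table; origin at the centre of its underside, z up. In its middle a fixed blue rack (x +-32, y +-64 mm) with two rows of five green-capped tubes, cap tops 129 mm above the table. A fixed tab (-x one of the pair) stands at its +y end. It may stand on the robot's left or right, the clamp's stand on the other side.
- keeper (a joint): Angle (rad) of the keeper bar: 0 = fully down over the caps (hard stop), grows as its free end rises; starts at 0.6 to 1.1. Stiff hinge: stays where it is left; 1 to 2 N at its free end moves it. Flat aluminium strip 40 mm wide, 5 mm thick, up to 155 mm from the hinge; a narrow neck and the tab go on to 192 mm. Closed, its top is 140 mm above the table.
- hinge (a point): Point on the keeper's hinge axis, mid width: at (0, -80, 137.5) mm in the shaker's frame. The axis runs along the shaker's x. The closed bar runs from here along the shaker's +y.
- keeper_push (a point): Point on the keeper bar's top face, mid width, 140 mm from the hinge axis; a good place to push it down. It moves with the bar: own y points along the bar to its free end, z out of its top face.
- tabs_top (a point): Fixed point: centre of the top edge of the pair of tabs when the keeper is down, 140 mm above the table, at (0, 100, 140) mm in the shaker's frame; axes as the shaker's. The two upright aluminium tabs, 6 mm each with 1 mm between, are together 13 mm thick along the shaker's x, 24 mm wide along its y. Their upper 34 mm are free for the jaws on both sides.
- stand: Fixed dark steel plate 130 mm (x) by 80 mm (y) by 12 mm with an upright aluminium tab 24 mm (x) by 10 mm (y), centred at x = +30 mm, its top 60 mm above the table. Origin at the centre of the underside. The clamp starts clipped on this tab, upright.
- stand_tab_top (a point): Centre of the top edge of the stand's tab, 60 mm above the table; axes as the stand's.
- clamp: Self-closing steel clamp, 105 mm tall, about 100 g, upright, jaws down (z up); starts with the stand's yaw, on its tab. Two crossed halves: squeezing the handles together along the clamp's y opens the jaws by as much; let go, a spring shuts them. Jaws stay midway between the handles, straight below. Origin: on the half with handle on -y and jaw on +y, level with the jaw tips.
- clamp_jaw (a joint): How far the clamp is opened, in m: 0 fully closed, 0.024 fully squeezed (hard stop); 0.008 on its stand, about 0.011 on the pair of tabs. The spring needs 6.5 N at 0, 8.5 N on the stand, 12.5 N fully squeezed: grip with about 25 N.
- clamp_grip (a point): Mid height of the clamp's handles, 85 mm above the jaw tips, midway between them on the stand (fully squeezed, 8 mm to +y of midway). Axes as the clamp's. Handle plates: 30 mm (x) by 40 mm tall, 65 to 105 mm above the tips; outside to outside along y 62 mm closed, 54 mm on the stand, 38 mm fully squeezed.
- clamp_tip (a point): On the clamp, level with the jaw tips (lowest edge), midway between the jaws when it grips the pair of tabs; 5.5 mm to -y of the clamp's origin. Jaw plates: 24 mm wide (x), 28 mm tall, 5 mm thick; gap between them 2 mm closed, 10 mm on the stand, 26 mm fully squeezed. The crossed arms begin above the jaws: go 15 to 25 mm down over a tab.
- jar: Small amber jar standing on the shaker's deck, 28 mm across, 42 mm tall, at the shaker's -x, -y corner; origin at its underside. Leave it standing.
- cup: Small clear cup standing on the stand's plate, 38 mm across, 42 mm tall, about 65 mm to the -x side of the stand's tab; origin at its underside. Leave it standing.
- keeper_tab (a point): The tab at the keeper bar's free end (on the shaker's +x side of the pair), 6 by 24 by 34 mm; this point is the middle of its top edge, 180 mm from the hinge axis. It comes to stand beside the rack tab when the bar is down.
Mind the look-alikes: they are no part of the job. Leave any turquoise look-alike of the stand alone.

How it is judged:
By the outcome, as a careful person would: the job done as asked, in the order asked, and still so for the second after the job is handed in, with the robot touching nothing.
It also fails if it takes over 61 s, if anything falls off the work surface, if the arm or the gripper's body presses on something with over 40 N, if the wrist force passes 120 N, or if a joint passes its speed limit or range.

## Robot

A 7-joint arm with a two-finger parallel gripper is mounted at the origin on the work surface. World frame = base frame: x ahead of the robot, y to its left, z up, the work surface at z = 0. Lengths are in mm, angles in rad, forces in N, time in s.
With the tool pointing down it reaches from about 400 to 875 mm from the base axis. Payload 4.4 kg.
Tool frame: the origin (TCP) lies at the very end of the fingers, on their centre line; the grasp point (between the pads) lies 19 mm behind it; z points along the fingers, x is the direction in which the jaws open and shut, and the axes are right-handed (so a half turn about z gives the same grasp; the last joint's range is limited). The gripper opens to 85 mm and grips with 20 to 120 N. Pads are 22 mm wide; open, the fingers measure 114 mm over their backs; the gripper's body (76 mm by 85 mm) begins 54 mm behind the grasp point. The pads swing forward as they close: fully open they stand 13 mm farther back than shut.
Start: joints at [-1.193, 0.628, 0.038, 1.517, -0.027, 0.996, -0.02], TCP at [279.073, 587.057, 231.313] pointing down, gripper open.
Joint ranges: [-3.06, 3.06], [-0.37, 2.12], [-1.25, 1.32], [0.18, 2.47], [-1.1, 4.24], [0.23, 1.98], [-2.94, 2.94]. Speed limits (rad/s): [2.57, 2.57, 3.14, 3.14, 3.14, 3.14, 3.14].

## Interface

Orientations are given as [roll, pitch, yaw] about the fixed x, y, z axes, in that order (R = Rz(yaw) Ry(pitch) Rx(roll)).
In Python, from cell import ctrl gives the robot as it stands.
- The arm moves only by the shell command python3 -m creep 'ROWS'. ROWS is text: rows parted by semicolons, each of 7 numbers parted by spaces: the shift along the tool's x, y, z in units of 40 mm (1.0 is 40 mm), then the turn, a rotation vector about the tool's x, y, z in degrees, then the closure, from 0 (fully open) to 1 (shut). In form: x y z rx ry rz grip; .... A call has 1 to 10 rows; each row is the pose to reach, as a shift and turn from the pose commanded when the call began, along the tool's axes at that moment; what a row does not reach only later rows make up. A row lasts 1/12 s, in which the tool goes at most 41.7 mm and 7.16 degrees, less where a joint would pass 70% of its speed; a pose out of reach is approached as far as the arm can. A call with a gripper value outside its range is refused whole. The fingers move at their own pace and stop on an object; the grip force is fixed at half the most. Time passes only in rows, so rows that repeat a pose let the fingers close. It gives the time, the measured TCP pose, the force and the opening at its end, in the units of the state.
- ctrl.read_state(): the state, without advancing time (a new reading comes with each control period).
- ctrl.get_image(name): name is "side" or "top"; returns a dict with "img" (384x512x3 uint8, red, green, blue), "vfov" (degrees; the focal length in pixels is half the picture's height over the tangent of half this angle, whatever the lens; pixels are square), "cx", "cy" (the principal point, pixels), "T" (4x4, takes a point from camera to world coordinates). Camera axes: x right, y up, looking along -z (the intrinsics and any distortion apply to the point x, -y, -z); pixel columns grow to the right and rows downward; lengths in mm; the calibration is good to about 2 mm. A picture is of the moment at which its call begins. There is no depth.
- ctrl.finish_job(): hands the job in, once; it reports no verdict.
Trained networks look in the newest picture that a camera, given by its name, has taken for a name from the list of things; names that differ only in an ending like _2 or _b are one class to them, and where a whole thing is asked for, a point or a joint stands for the part that bears it (a point fixed in the world has none). Each returns a list of dicts, best first, with "score" (0 to 1); they miss things now and then, are a little off and sometimes report something else, mostly with a low value. They report only what shows in the picture. A call takes as long as a camera call. They do not tell look-alikes from the thing itself.
- ctrl.boxes_of(camera, thing): "rect" ([left, top, right, bottom] in pixels, round what is visible of it).
- ctrl.cut_out(camera, thing): "pixels" (384x512 bool, what is visible of it) and "rect" ([left, top, right, bottom] in pixels, round what is visible of it).
The state is a dict: "clock": time; "qpos": joint angles; "qd": joint speeds; "tau": joint torques, N m; "eef_pos": TCP position; "tool_rot": TCP orientation; "force": force on the tool from outside, world axes, zero at the start; "torque": the same for the moment, N m; "width": finger opening in mm.
Only numpy, scipy, OpenCV 4.12 (cv2) and the standard library are available. Lean on these libraries where they do the work, as an engineer would, in place of code of your own. Each camera call takes 0.05 s, during which the arm holds its last target.

## Working session

There is one attempt and no reset: what is moved stays moved. The work goes in short steps, Python scripts to look and compute and a shell command to move; the robot and the scene stay as the last step left them, time stands still between calls to the robot, and variables do not carry over. Pictures are saved under pics/ and viewed, and the job is handed in when it is done.

```bash
ls; mkdir -p pics
cat > h.py <<'E'
from cell import ctrl
import numpy as np, cv2
def snap(cam,fn=None):
    d=ctrl.get_image(cam)
    if fn: cv2.imwrite('pics/'+fn,d['img'][:,:,::-1])
    return d
E
python3 - <<'E'
from h import *
for c in ['side','top']:
    d=snap(c,c+'0.png'); print(c,{k:(v if k!='T' else np.round(v,4).tolist()) for k,v in d.items() if k!='img'})
    for t in ['shaker','keeper','stand','clamp','jar','cup']:
        print(t,[(round(b['score'],2),np.round(b['rect']).tolist()) for b in ctrl.boxes_of(c,t)])
print(ctrl.read_state())
E
```

```text
pics
side {'vfov': 45.583300770475546, 'cx': 252.8694709160236, 'cy': 197.61702528102285, 'T': [[0.8407, 0.3695, -0.3959, 176.205], [-0.5415, 0.5663, -0.6213, -618.3261], [-0.0054, 0.7367, 0.6762, 765.4709], [0.0, 0.0, 0.0, 1.0]]}
shaker [(0.62, [217.0, 169.0, 371.0, 362.0]), (0.24, [284.0, 165.0, 326.0, 279.0])]
keeper [(0.87, [284.0, 166.0, 326.0, 280.0]), (0.18, [201.0, 119.0, 223.0, 160.0])]
stand [(0.62, [180.0, 156.0, 233.0, 189.0]), (0.6, [239.0, 162.0, 298.0, 210.0])]
clamp [(0.94, [203.0, 121.0, 225.0, 160.0]), (0.66, [274.0, 292.0, 289.0, 316.0])]
jar [(0.58, [275.0, 292.0, 288.0, 316.0])]
cup [(0.57, [182.0, 155.0, 195.0, 176.0])]
top {'vfov': 50.49969233383611, 'cx': 261.0295639986644, 'cy': 197.34150443857808, 'T': [[0.0098, 0.997, -0.0768, 498.1009], [-0.9994, 0.0123, 0.0318, 1.9982], [0.0326, 0.0764, 0.9965, 1000.9659], [0.0, 0.0, 0.0, 1.0]]}
shaker [(0.75, [264.0, 178.0, 386.0, 251.0])]
keeper [(0.92, [332.0, 194.0, 372.0, 225.0])]
stand [(0.73, [194.0, 125.0, 237.0, 186.0])]
clamp [(0.54, [127.0, 171.0, 159.0, 187.0])]
jar [(0.59, [346.0, 234.0, 360.0, 243.0]), (0.43, [139.0, 168.0, 175.0, 223.0])]
cup [(0.57, [140.0, 202.0, 154.0, 222.0])]
{'clock': 0.7, 'qpos': array([-1.19277362,  0.62836952,  0.03849658,  1.51736255, -0.0269826 ,
        0.99631593, -0.02001054]), 'qd': array([-1.17989391e-03,  3.05967750e-04,  3.24654011e-04, -9.79811283e-04,
        1.41529419e-03,  6.47273656e-05,  8.23952437e-05]), 'tau': array([-3.00349620e-04, -5.63119018e+01,  1.22493703e+00, -1.93742019e+01,
        1.08384172e-02,  1.47191447e-03, -7.31234167e-07]), 'eef_pos': array([279.09785209, 587.06581546, 231.3451471 ]), 'tool_rot': array([-3.14156573e+00, -6.22675101e-05,  1.12695115e+00]), 'force': array([-0.09244637, -0.51905626,  1.33446863]), 'torque': array([-0.00292055,  0.0045674 , -0.03753702]), 'width': 85.14226124638657}
```

View pics.

Run:
```python
import cv2
a=cv2.imread('pics/side0.png')[100:380,150:430]; cv2.imwrite('pics/side0z.png',cv2.resize(a,None,fx=2.1,fy=2.1,interpolation=cv2.INTER_CUBIC))
a=cv2.imread('pics/top0.png')[90:290,100:400]; cv2.imwrite('pics/top0z.png',cv2.resize(a,None,fx=2.6,fy=2.6,interpolation=cv2.INTER_CUBIC))
```

```text
(no output)
```

View pics/side0z.png

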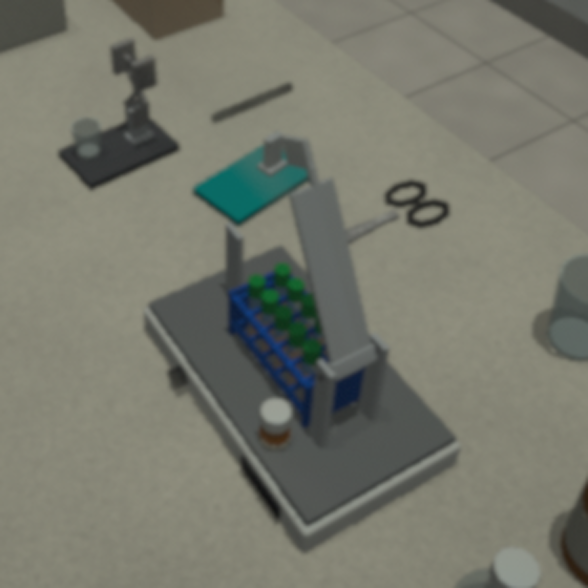

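View pics/top0z.png

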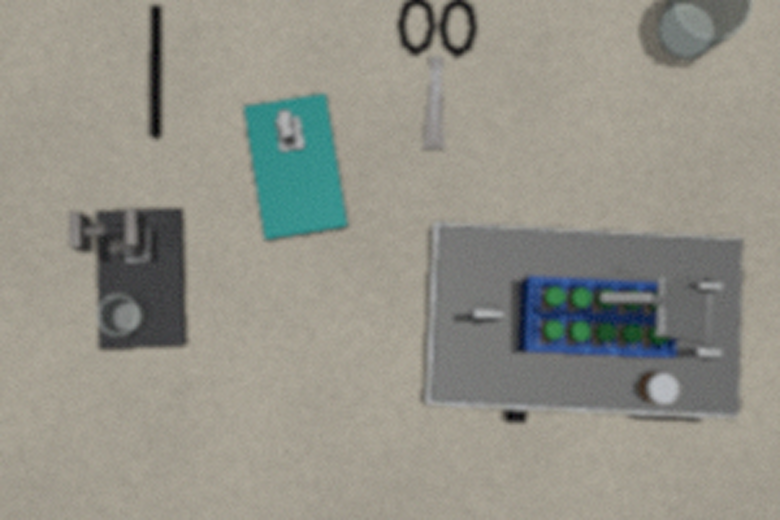

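View pics/top0.png

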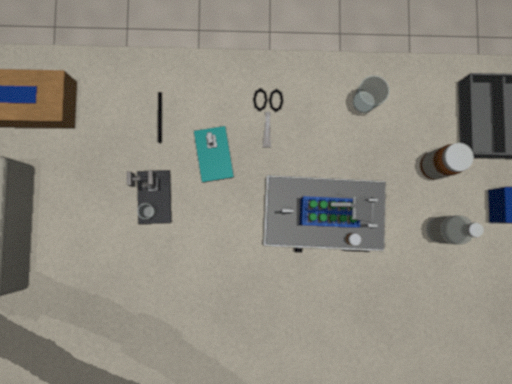

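View pics/side0.png

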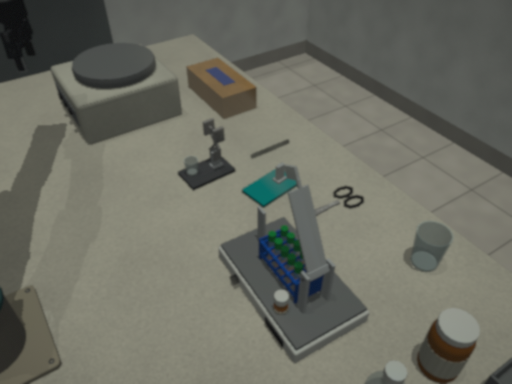

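```bash
cat >> h.py <<'E'
def proj(d,P):
    P=np.atleast_2d(P).astype(float); T=np.array(d['T'])
    c=(P-T[:3,3])@T[:3,:3]; f=192/np.tan(np.radians(d['vfov'])/2)
    return np.c_[d['cx']+f*c[:,0]/-c[:,2], d['cy']-f*c[:,1]/-c[:,2]]
def zoom(img,x0,y0,x1,y1,s,fn,pts=None,step=10):
    a=cv2.resize(img[y0:y1,x0:x1,::-1].copy(),None,fx=s,fy=s,interpolation=cv2.INTER_CUBIC)
    a=cv2.convertScaleAbs(a,alpha=1.3)
    for x in range(-(-x0//step)*step,x1,step):
        cv2.line(a,(int((x-x0+.5)*s),0),(int((x-x0+.5)*s),5),(0,0,255),1); cv2.putText(a,str(x),(int((x-x0+.5)*s)-10,16),0,.35,(0,0,255),1)
    for y in range(-(-y0//step)*step,y1,step):
        cv2.line(a,(0,int((y-y0+.5)*s)),(5,int((y-y0+.5)*s)),(0,0,255),1); cv2.putText(a,str(y),(6,int((y-y0+.5)*s)+4),0,.35,(0,0,255),1)
    if pts is not None:
        for p in pts: cv2.circle(a,(int((p[0]-x0+.5)*s),int((p[1]-y0+.5)*s)),2,(0,0,255),-1)
    cv2.imwrite('pics/'+fn,a)
E
python3 - <<'E'
from h import *
t=snap('top');s=snap('side')
import pickle; pickle.dump((t,s),open('im0.pkl','wb'))
zoom(t['img'],255,165,395,260,5.6,'tA.png'); zoom(t['img'],120,160,240,235,6,'tB.png')
zoom(s['img'],210,160,380,360,3,'sA.png'); zoom(s['img'],170,110,310,210,5.6,'sB.png')
E
```

```text
(no output)
```

View pics/tA.png

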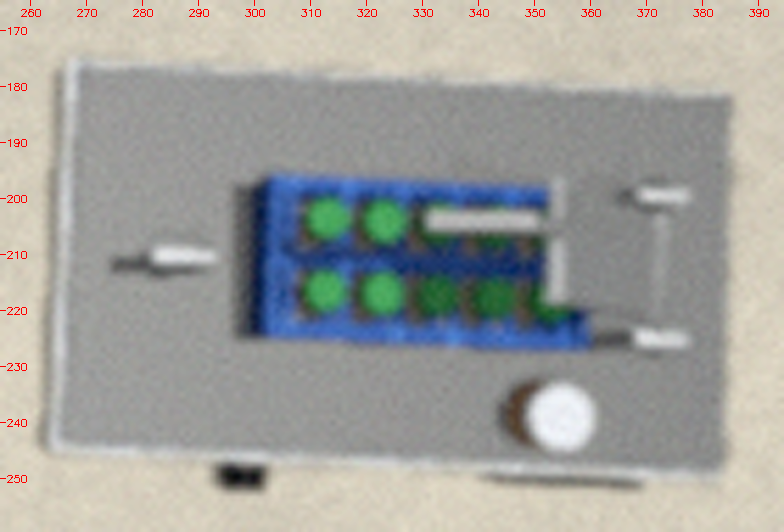

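View pics/tB.png

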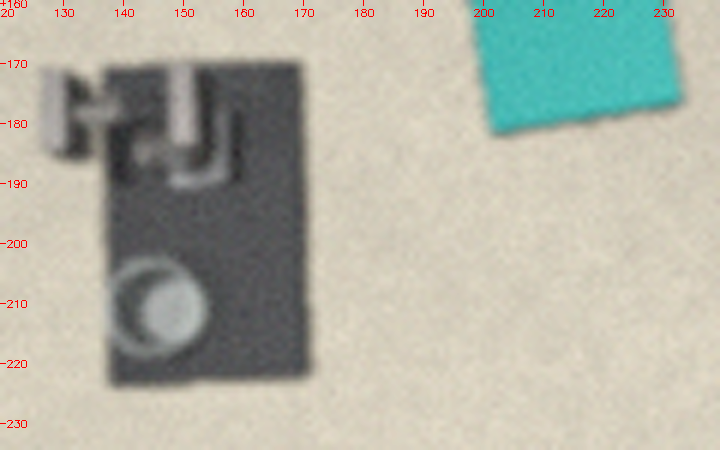

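View pics/sA.png

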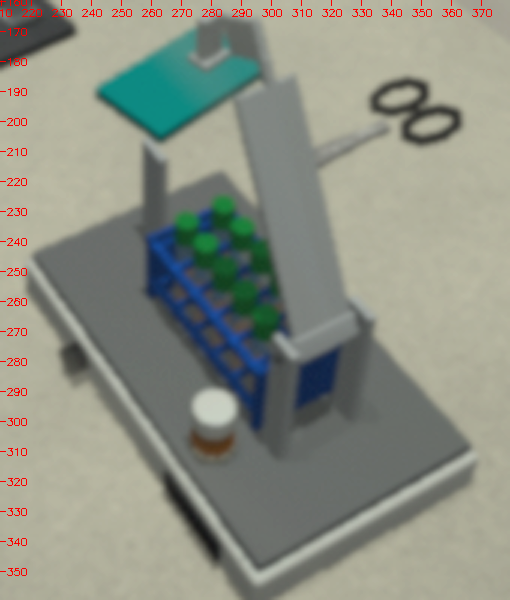

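View pics/sB.png

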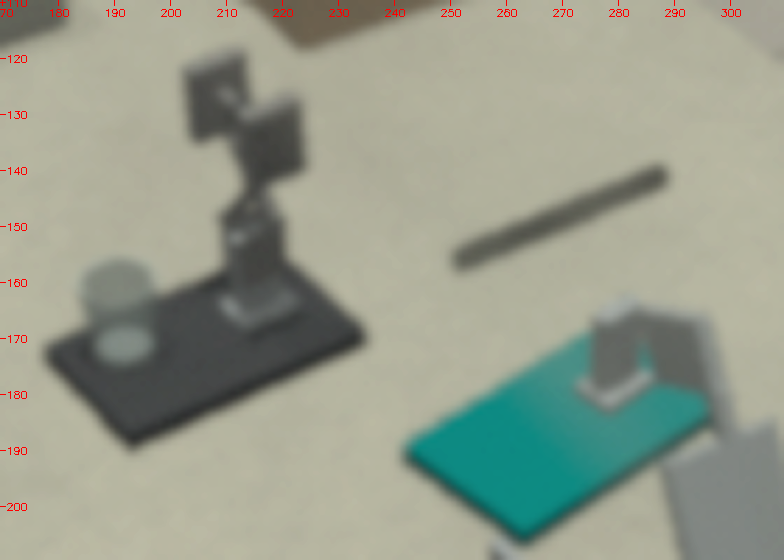

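```bash
cat > fit.py <<'E'
from h import *
import pickle
from scipy.optimize import least_squares
t,s=pickle.load(open('im0.pkl','rb'))
def W(p,L): 
    c,q=np.cos(p[2]),np.sin(p[2]); L=np.atleast_2d(L).astype(float)
    return np.c_[p[0]+c*L[:,0]-q*L[:,1],p[1]+q*L[:,0]+c*L[:,1],L[:,2]]
def fit(L,tp,sp,p0):
    r=lambda p: np.r_[(proj(t,W(p,L[0]))-tp).ravel(),(proj(s,W(p,L[1]))-sp).ravel()]
    o=least_squares(r,p0,loss='soft_l1'); return o.x,np.round(r(o.x).reshape(-1,2),1)
L=np.array([[85,145,45],[85,-145,45],[-85,-145,45],[-85,145,45],[-3.5,100,140]])
tp=np.array([[265.5,176.5],[385,182],[383.5,249],[263.5,245],[287.5,210.5]])
sp=np.array([[284,217.],[367.7,311.5],[296,353],[220,246],[260.5,208]])
if __name__=='__main__':
    p,r=fit((L,L),tp,sp,[500,-150,0]); print('shaker',p,r.tolist())
    print('top only',fit((L,L[:0]),tp,sp[:0],[500,-150,0])); print('side only',fit((L[:0],L),tp[:0],sp,[500,-150,0]))
    S=np.array([[65,40,12],[65,-40,12],[-65,-40,12],[-65,40,12]])
    tq=np.array([[137,170.5],[169.5,170],[171,222],[138,223.5]]); sq=np.array([[235,169],[193.5,188.5],[178,172.5]])
    q,r=fit((S,S[1:]),tq,sq,[600,200,0]); print('stand',q,r.tolist())
    print('top only',fit((S,S[:0]),tq,sq[:0],[600,200,0]));print('side only',fit((S[:0],S[1:]),tq[:0],sq,[600,200,0]))
E
python3 fit.py
```

```text
shaker [ 5.36468659e+02 -1.81874850e+02 -3.56168780e-02] [[0.6, -2.2], [2.3, -1.7], [2.3, 2.9], [-0.6, 1.5], [-0.0, 0.3], [-0.2, -3.0], [3.5, -2.6], [-1.1, -0.1], [-3.6, -2.7], [0.4, 1.7]]
top only (array([ 5.37822848e+02, -1.80387615e+02, -2.66256740e-02]), array([[-0.3, -2.2],
       [ 1.4, -2.8],
       [ 2. ,  1.8],
       [-0.9,  1.5],
       [-0.7,  0.1]]))
side only (array([ 5.34997280e+02, -1.84799194e+02, -3.63257575e-02]), array([[ 0.1, -1.9],
       [ 4. , -1. ],
       [-0.8,  1.7],
       [-3.5, -1.5],
       [ 0.6,  2.8]]))
stand [5.73584139e+02 2.29045766e+02 5.76007578e-02] [[-0.2, -0.1], [0.5, -1.0], [0.6, 0.4], [0.1, 0.5], [0.8, -0.4], [-0.5, -0.4], [-0.7, -0.8]]
top only (array([5.73575255e+02, 2.29604350e+02, 5.13801662e-02]), array([[-0.3, -0.2],
       [ 0.4, -0.9],
       [ 0.2,  0.6],
       [-0.3,  0.4]]))
side only (array([5.72926972e+02, 2.27363450e+02, 7.11819596e-02]), array([[ 0.9, -0.2],
       [-0.1,  0.2],
       [-0.7, -0.1]]))
```

Run:
```python
from fit import *
for a,b in((81,141),(80,140)):
    L=np.array([[a,b,45],[a,-b,45],[-a,-b,45],[-a,b,45],[-3.5,100,140]])
    p,r=fit((L,L),tp,sp,[500,-150,0]); print('shaker',p,r.tolist())
    print('top only',fit((L,L[:0]),tp,sp[:0],[500,-150,0])); print('side only',fit((L[:0],L),tp[:0],sp,[500,-150,0]))
# keeper: bar angle overlay
C=[]
def kp(th,x,l,z): # z above axis perpendicular
    return [x,-80+l*np.cos(th)-z*np.sin(th),137.5+l*np.sin(th)+z*np.cos(th)]
for th in (.6,.7,.8,.9,1.0,1.1):
    K=[kp(th,20,155,2.5),kp(th,-20,155,2.5)]
    print(th,np.round(proj(t,W(p,K)),0).tolist(),np.round(proj(s,W(p,K)),0).tolist())
```

```text
shaker [ 5.36370799e+02 -1.82079131e+02 -3.55880497e-02] [[2.3, -0.4], [0.7, -0.1], [0.7, 1.2], [1.3, -0.1], [0.1, 0.3], [-0.7, -1.2], [0.4, -3.1], [-0.5, -2.9], [-1.0, -2.1], [0.4, 1.8]]
top only (array([ 536.96215423, -179.80921785,   -6.31286749]), array([[ 1.1, -0.3],
       [-0.4, -0.7],
       [-0. ,  0.6],
       [ 0.5,  0. ],
       [-1. ,  0.3]]))
side only (array([ 5.33882373e+02, -1.86360529e+02, -4.06533746e-02]), array([[-0.1,  0.4],
       [ 0.8, -0.5],
       [-0.6, -0.3],
       [-0.8, -0.6],
       [ 0.8,  3.4]]))
shaker [ 5.36458630e+02 -1.82361495e+02 -3.47491376e-02] [[2.8, 0.1], [0.4, 0.2], [0.5, 0.7], [1.9, -0.5], [0.2, 0.3], [-0.8, -0.7], [-0.2, -3.2], [-0.1, -3.6], [-0.3, -1.9], [0.5, 1.9]]
top only (array([ 536.92730153, -180.1169235 ,   -6.31330861]), array([[ 1.7,  0.1],
       [-0.7, -0.2],
       [-0.3,  0.2],
       [ 1. , -0.4],
       [-0.9,  0.3]]))
side only (array([ 5.33628743e+02, -1.86853567e+02, -4.04024822e-02]), array([[-0.2,  1. ],
       [ 0.2, -0.4],
       [-0.4, -0.7],
       [-0.2, -0.3],
       [ 0.8,  3.6]]))
0.6 [[320.0, 198.0], [320.0, 219.0]] [[288.0, 188.0], [269.0, 196.0]]
0.7 [[327.0, 198.0], [326.0, 219.0]] [[292.0, 186.0], [272.0, 194.0]]
0.8 [[334.0, 197.0], [333.0, 219.0]] [[296.0, 184.0], [276.0, 192.0]]
0.9 [[341.0, 197.0], [340.0, 219.0]] [[300.0, 184.0], [280.0, 192.0]]
1.0 [[349.0, 197.0], [349.0, 219.0]] [[305.0, 184.0], [285.0, 192.0]]
1.1 [[358.0, 197.0], [357.0, 220.0]] [[310.0, 185.0], [289.0, 194.0]]
```

```bash
cat > rows.py <<'E'
import numpy as np
from scipy.spatial.transform import Rotation as R
from h import ctrl
def rows(pts,cmd=None):
    """pts: list of (x,y,z,yaw) tool down. prints rows in tool axes of current pose"""
    s=ctrl.read_state()
    p0,r0=(s['eef_pos'],R.from_euler('xyz',s['tool_rot'])) if cmd is None else (np.array(cmd[:3],float),R.from_euler('xyz',[np.pi,0,cmd[3]]))
    for p in pts:
        d=r0.inv().apply(np.array(p[:3])-p0)/40
        rv=(r0.inv()*R.from_euler('xyz',[np.pi,0,p[3]])).as_rotvec(degrees=True)
        print(np.round(d,3),np.round(rv,2))
E
python3 -c "
from rows import *
rows([(535,-236,360,-.033)])"
```

```text
[-15.836  14.613  -3.217] [-0.   -0.   66.46]
```

```bash
python3 -m creep '-15.84 14.61 -3.22 0 0 66.46 1; -15.84 14.61 -3.22 0 0 66.46 1; -15.84 14.61 -3.22 0 0 66.46 1; -15.84 14.61 -3.22 0 0 66.46 1; -15.84 14.61 -3.22 0 0 66.46 1; -15.84 14.61 -3.22 0 0 66.46 1; -15.84 14.61 -3.22 0 0 66.46 1; -15.84 14.61 -3.22 0 0 66.46 1; -15.84 14.61 -3.22 0 0 66.46 1; -15.84 14.61 -3.22 0 0 66.46 1'; python3 -c "
from rows import *
rows([(535,-236,360,-.033)])"
```

```text
clock: 1.63
eef_pos: [401.5, 191.7, 293.5]
tool_rot: [-3.141, -0.001, -0.038]
force: [1.0, 1.2, -0.4]
width: -0.3
[ 3.743 10.556 -1.668] [-0.04 -0.03 -0.3 ]
```

```bash
python3 -m creep '3.74 10.56 -1.67 0 0 0 1; 3.74 10.56 -1.67 0 0 0 1; 3.74 10.56 -1.67 0 0 0 1; 3.74 10.56 -1.67 0 0 0 1; 3.74 10.56 -1.67 0 0 0 1; 3.74 10.56 -1.67 0 0 0 1; 3.74 10.56 -1.67 0 0 0 1; 3.74 10.56 -1.67 0 0 0 1; 3.74 10.56 -1.67 0 0 0 1; 3.74 10.56 -1.67 0 0 0 1'; python3 -c "
from rows import *
rows([(535,-236,360,-.033)])"
```

```text
clock: 2.47
eef_pos: [526.3, -201.1, 354.8]
tool_rot: [-3.141, -0.001, -0.033]
force: [0.3, 1.0, 0.2]
width: -0.2
[ 0.245  0.864 -0.13 ] [-0.02 -0.03  0.02]
```

```bash
python3 -m creep '0.24 0.86 -0.13 0 0 0 1; 0.24 0.86 0.5 0 0 0 1; 0.24 0.86 1.4 0 0 0 1; 0.24 0.86 2.12 0 0 0 1; 0.24 0.86 2.12 0 0 0 1; 0.24 0.86 2.12 0 0 0 1'
python3 - <<'E'
from h import *
print(ctrl.read_state()['eef_pos'])
d=snap('side');zoom(d['img'],230,90,390,290,3,'s1.png')
t=snap('top');zoom(t['img'],255,165,395,260,5,'t1.png')
E
```

```text
clock: 2.97
eef_pos: [533.9, -233.6, 268.9]
tool_rot: [-3.141, 0.003, -0.033]
force: [0.4, -0.3, 0.1]
width: 0.0
[ 533.93713311 -233.58670962  268.86616107]
```

View pics/s1.png

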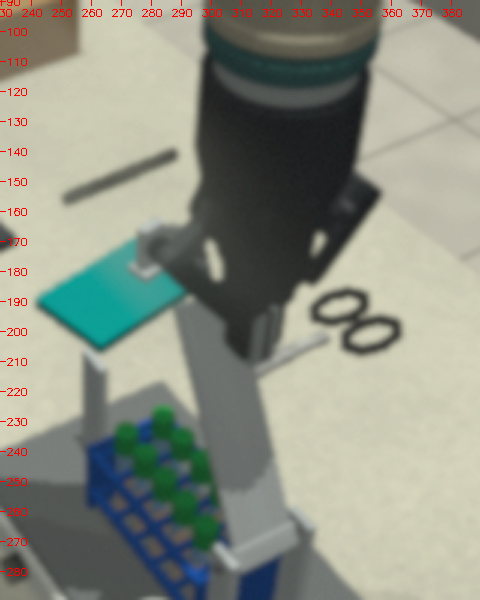

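View pics/t1.png

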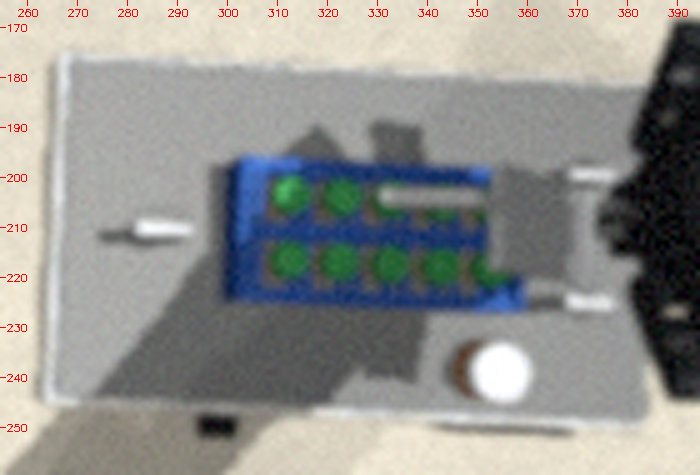

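```bash
python3 -m creep '-0.6 0 0.1 0 0 0 1; -0.9 0 0.25 0 0 0 1; -1.1 0 0.35 0 0 0 1; -1.29 0 0.49 0 0 0 1;-1.29 0 0.49 0 0 0 1' >/dev/null 2>&1 & wait; echo
```

```text
(no output)
```

I put the y shift in the x column there, so I'm checking where the arm ended up.

Run:
```python
from rows import *
s=ctrl.read_state(); print(s['clock'],s['eef_pos'],s['tool_rot'],s['force'])
rows([(534.7,-234,270,-.033)])
```

```text
3.4833 [ 482.16514417 -232.42213282  250.861417  ] [-3.14143897e+00 -9.15620581e-04 -3.38155751e-02] [-0.18236244  0.10801358 -0.44847348]
[ 1.314 -0.005 -0.477] [-0.01 -0.05 -0.05]
```

Nothing was touched: the arm moved 52 mm in -x through free space. I'll go back, then push.

```bash
python3 -m creep '1.31 0 -0.48 0 0 0 1; 1.31 0 -0.48 0 0 0 1; 1.31 0 -0.48 0 0 0 1; 1.31 0 -0.48 0 0 0 1'
python3 -m creep '0 -0.5 0.1 0 0 0 1; 0 -0.8 0.2 0 0 0 1; 0 -1.05 0.33 0 0 0 1; 0 -1.29 0.49 0 0 0 1; 0 -1.5 0.65 0 0 0 1; 0 -1.7 0.84 0 0 0 1; 0 -1.9 1.05 0 0 0 1; 0 -2.06 1.25 0 0 0 1'
```

```text
clock: 3.82
eef_pos: [537.0, -234.1, 270.1]
tool_rot: [3.14, -0.002, -0.031]
force: [-0.2, -1.0, -0.2]
width: -0.0
clock: 4.48
eef_pos: [537.9, -150.7, 218.1]
tool_rot: [-3.141, 0.0, -0.033]
force: [-0.6, -1.5, -0.3]
width: -0.1
```

```bash
python3 -m creep '0 -0.15 0.21 0 0 0 1; 0 -0.28 0.43 0 0 0 1; 0 -0.4 0.67 0 0 0 1; 0 -0.51 0.92 0 0 0 1; 0 -0.6 1.2 0 0 0 1; 0 -0.67 1.43 0 0 0 1; 0 -0.72 1.7 0 0 0 1; 0 -0.75 1.9 0 0 0 1; 0 -0.75 1.95 0 0 0 1'
```

```text
clock: 5.23
eef_pos: [538.4, -121.0, 139.9]
tool_rot: [-3.141, 0.002, -0.033]
force: [-2.1, 2.3, 12.9]
width: 0.1
```

```bash
python3 -m creep '0 0 0.04 0 0 0 1; 0 0 0.04 0 0 0 1; 0 0 0.04 0 0 0 1'; python3 -m creep '0 0 -1 0 0 0 1; 0 0 -2 0 0 0 1; 0 0 -3 0 0 0 0; 0 -2 -4 0 0 0 0; 0 -5 -4 0 0 0 0;0 -5 -4 0 0 0 0;0 -5 -4 0 0 0 0;0 -5 -4 0 0 0 0;0 -5 -4 0 0 0 0;0 -5 -4 0 0 0 0'
python3 - <<'E'
from h import *
import pickle
t=snap('top');s=snap('side');pickle.dump((t,s),open('im1.pkl','wb'))
zoom(t['img'],255,165,395,260,5.6,'t2.png');zoom(s['img'],210,160,380,360,3,'s2.png')
zoom(s['img'],245,190,325,250,9,'s2z.png')
E
```

```text
clock: 5.48
eef_pos: [538.4, -120.9, 140.0]
tool_rot: [-3.14, 0.001, -0.033]
force: [-3.4, 1.9, 7.2]
width: -0.0
clock: 6.32
eef_pos: [545.6, 81.4, 299.3]
tool_rot: [-3.141, -0.0, -0.027]
force: [-0.5, -1.0, -0.1]
width: 85.1
```

View pics/t2.png

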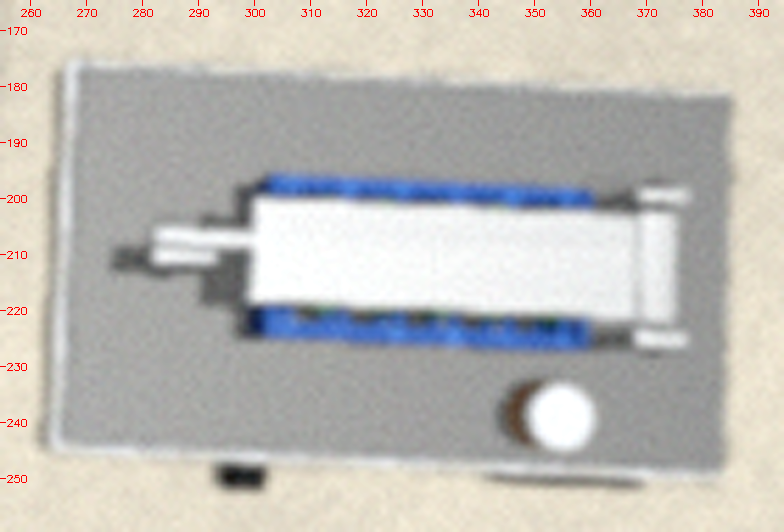

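View pics/s2.png

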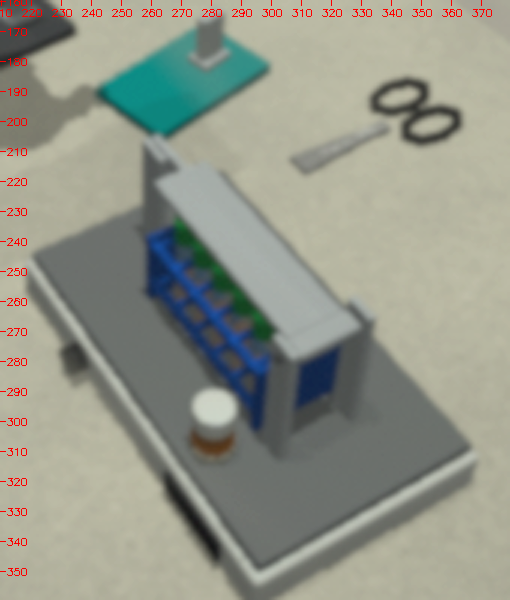

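View pics/s2z.png

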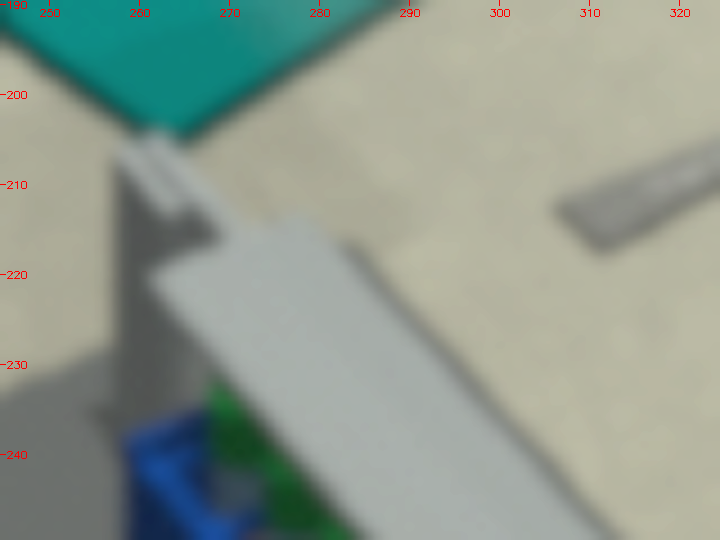

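Run:
```python
from fit import *
LT=np.array([[20,75,140],[-20,75,140],[0,112,140],[-3.5,88,140]]); T=np.array([[299.5,199.8],[299,219.2],[282,208.9],[293,210.8]])
LS=np.array([[-20,75,140],[-6.5,112,140],[-3.5,88,140]]); S=np.array([[261,220.5],[258.3,206.5],[264.5,213]])
for nm,a in (('both',fit((LT,LS),T,S,[536,-181,-.03])),('top',fit((LT,LS[:0]),T,S[:0],[536,-181,-.03])),('side',fit((LT[:0],LS),T[:0],S,[536,-181,-.03]))):
    print(nm,a[0],a[1].tolist(),W(a[0],[0,100,140]))
p=a[0]
# gap line slope in top for yaw
print(W([537,-180.5,-.028],[0,100,140]))
q=[573.58,229.05,.055]
print('standtab',W(q,[30,0,60]))
z=ctrl.read_state()['eef_pos'];print(z)
t1,s1=pickle.load(open('im1.pkl','rb'))
st=W(q,[[30,0,60],[30,0,145],[30,27,145],[30,-27,145],[45,27,145],[15,-27,145]]);st[:,2]
# clamp tip depth unknown; look at clamp handles top
zoom(t1['img'],115,160,185,235,9,'t2c.png',proj(t1,st)); zoom(s1['img'],170,100,250,200,6,'s2c.png',proj(s1,st))
```

```text
both [ 5.37134661e+02 -1.82101302e+02 -3.82044820e-02] [[0.3, 0.1], [-0.0, -0.5], [0.0, -0.5], [0.2, -0.2], [-0.2, -0.1], [-1.4, 0.0], [0.1, 0.3]] [[540.9541798  -82.17427274 140.        ]]
top [ 5.37889105e+02 -1.81889238e+02 -2.31558105e-02] [[-0.0, 0.3], [0.0, -0.3], [-0.1, -0.0], [0.1, 0.1]] [[540.20447951 -81.91604595 140.        ]]
side [ 5.33243440e+02 -1.82716689e+02 -9.13060982e-02] [[-0.2, -0.1], [-0.3, -0.2], [0.6, 0.3]] [[542.36136874 -83.1332393  140.        ]]
[[539.79963415 -80.53919744 140.        ]]
standtab [[603.53463644 230.69916825  60.        ]]
[545.45921463  77.05507208 299.41554302]
```

View pics/t2c.png

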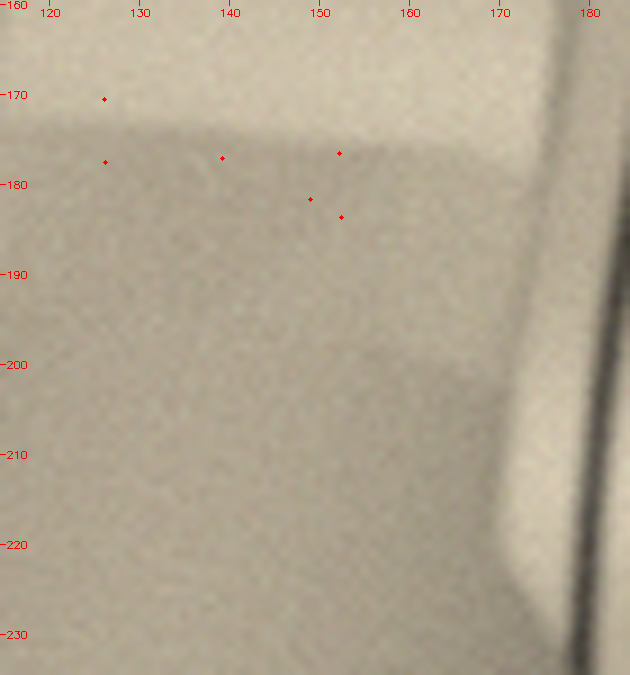

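View pics/s2c.png

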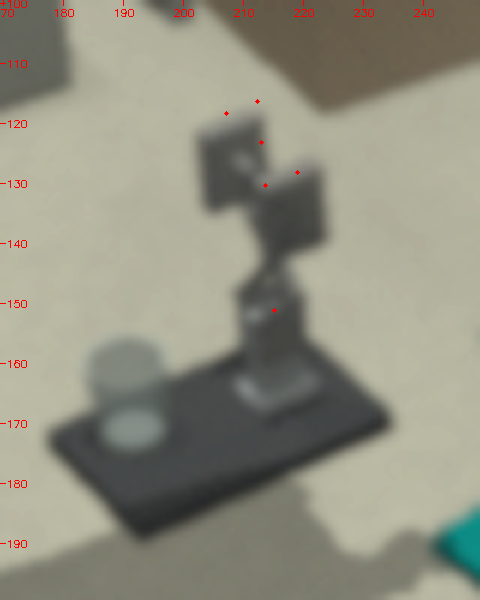

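```bash
python3 -c "
from rows import *
rows([(603.5,230.7,190,1.626)])"
```

```text
[ 1.32  -3.891  2.731] [ 4.000e-02  5.000e-02 -9.511e+01]
```

```bash
python3 -m creep '1.32 -3.89 1 0 0 -20 0; 1.32 -3.89 1.5 0 0 -40 0;1.32 -3.89 2.73 0 0 -95 0; 1.32 -3.89 2.73 0 0 -95 0;1.32 -3.89 2.73 0 0 -95 0;1.32 -3.89 2.73 0 0 -95 0;1.32 -3.89 2.73 0 0 -95 0;1.32 -3.89 2.73 0 0 -95 0;1.32 -3.89 2.73 0 0 -95 0;1.32 -3.89 2.73 0 0 -95 0'; python3 -c "
from rows import *
rows([(603.5,230.7,190,1.626)])"
```

```text
clock: 7.25
eef_pos: [604.3, 228.8, 189.9]
tool_rot: [3.141, 0.002, 1.219]
force: [-0.2, -0.0, -0.1]
width: 85.5
[ 0.037 -0.034 -0.002] [  0.     0.09 -23.31]
```

```bash
python3 -m creep '0.04 -0.03 0 0 0 -23.3 0;0.04 -0.03 0 0 0 -23.3 0;0.04 -0.03 0 0 0 -23.3 0;0.04 -0.03 0 0 0 -23.3 0;0.04 -0.03 0 0 0 -23.3 0;0.04 -0.03 0 0 0 -23.3 0'
python3 - <<'E'
from rows import *
from h import *
rows([(603.5,230.7,106,1.626)])
print(ctrl.read_state()['eef_pos'],ctrl.read_state()['tool_rot'])
t=snap('top');s=snap('side')
zoom(t['img'],110,130,200,230,6,'t3.png');zoom(s['img'],150,60,270,200,4.2,'s3.png')
E
```

```text
clock: 7.75
eef_pos: [603.5, 231.5, 190.1]
tool_rot: [-3.141, 0.001, 1.619]
force: [-0.3, -0.5, 0.6]
width: 85.6
[-1.700e-02 -2.000e-03  2.103e+00] [-0.01  0.05 -0.39]
[603.54262672 231.4576383  190.10887603] [-3.14137927e+00  9.46239450e-04  1.61913962e+00]
```

View pics/t3.png

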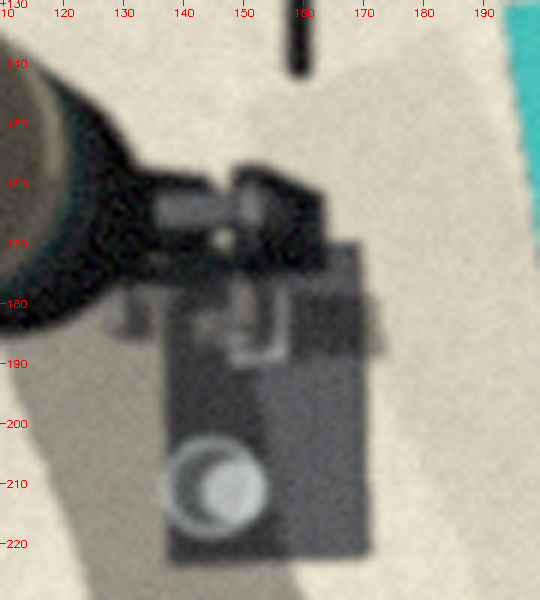

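View pics/s3.png

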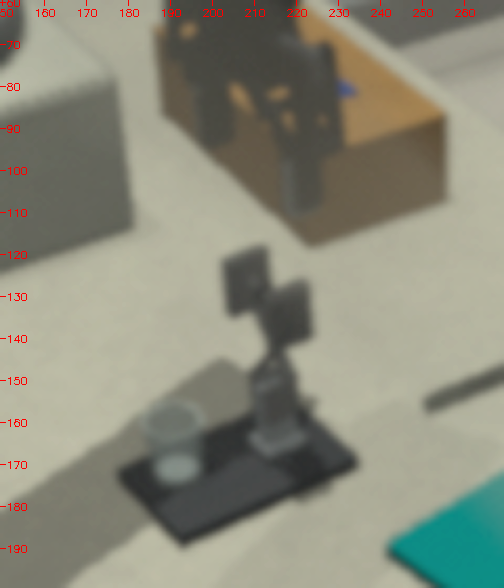

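Run:
```python
from h import *
import pickle
t,s=pickle.load(open('im0.pkl','rb'))
P=[[603.5,231.5+42,203],[603.5,231.5-42,203],[603.5,231,260],[603.5,230.7,144]]
print(proj(t,P).round(1).tolist(),proj(s,P).round(1).tolist())
from scipy.optimize import least_squares
# handles' top-centre estimate, both cams
for a,b in (((129.3,178),(207.5,120)),((150.2,176.5),(219,128))):
    o=least_squares(lambda P:np.r_[proj(t,P)[0]-a,proj(s,P)[0]-b],[600,230,140]); print(o.x,o.cost)
```

```text
[[109.2, 173.0], [152.6, 173.7], [122.3, 169.1], [139.4, 177.2]] [[202.9, 94.7], [220.2, 110.3], [209.8, 80.4], [213.1, 123.6]]
[600.70609638 251.91726665 143.94678945] 0.17258855920308888
[605.98081487 208.12187212 142.91493665] 0.14043056480538377
```

```bash
python3 -m creep '-0.02 0 0.7 0 0 -0.3 0; -0.02 0 1.4 0 0 -0.3 0; -0.02 0 1.9 0 0 -0.3 0; -0.02 0 2.12 0 0 -0.3 0; -0.02 0 2.12 0 0 -0.3 0; -0.02 0 2.12 0 0 -0.3 0.2'; python3 -m creep '0 0 0 0 0 0 0.3; 0 0 0 0 0 0 0.4; 0 0 0 0 0 0 0.5; 0 0 0 0 0 0 0.6; 0 0 0 0 0 0 0.6; 0 0 0 0 0 0 0.6; 0 0 0 0 0 0 0.6; 0 0 0 0 0 0 0.6'
```

```text
clock: 8.35
eef_pos: [603.3, 233.1, 105.8]
tool_rot: [3.141, 0.0, 1.628]
force: [0.4, -0.3, -0.3]
width: 75.5
clock: 9.02
eef_pos: [603.0, 233.1, 105.5]
tool_rot: [-3.142, -0.0, 1.629]
force: [-0.5, -0.3, -1.5]
width: 35.2
```

```bash
python3 -m creep '0 0 0 0 0 0 0.6; 0 0 0 0 0 0 0.6'
python3 - <<'E'
from h import *
t=snap('top');s=snap('side')
zoom(t['img'],110,130,200,230,6,'t4.png');zoom(s['img'],165,90,255,200,5.4,'s4.png')
E
```

```text
clock: 9.18
eef_pos: [602.9, 233.1, 105.4]
tool_rot: [-3.141, 0.0, 1.629]
force: [0.9, -0.0, -1.1]
width: 35.4
```

View pics/t4.png

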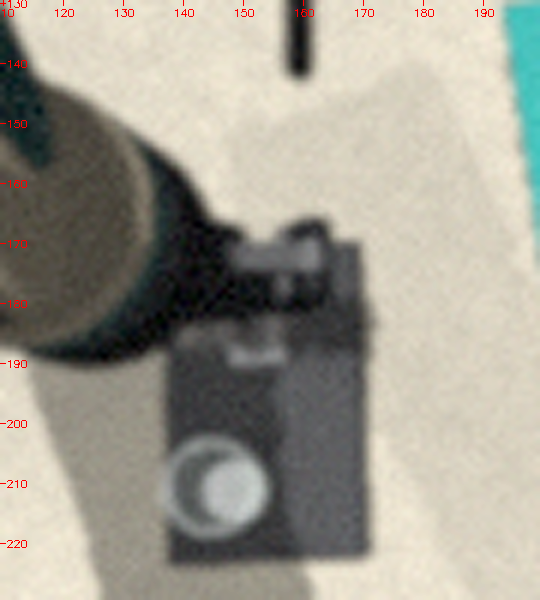

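View pics/s4.png

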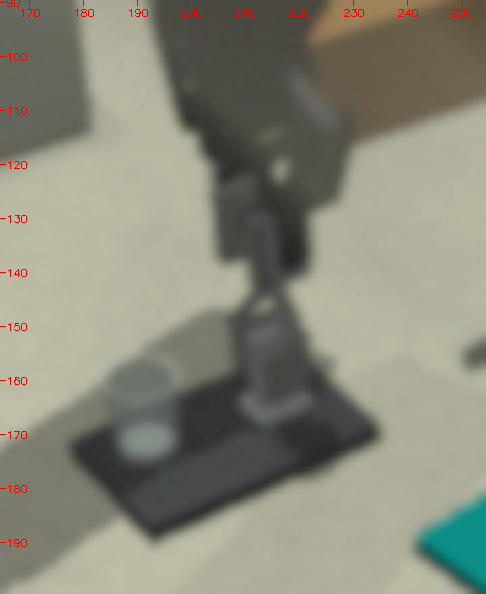

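```bash
python3 -m creep '0 0 0 0 0 0 0.75; 0 0 0 0 0 0 0.75; 0 0 0 0 0 0 0.75; 0 0 0 0 0 0 0.75'
```

```text
clock: 9.62
eef_pos: [603.0, 233.1, 105.5]
tool_rot: [-3.142, -0.0, 1.629]
force: [-0.7, -0.1, -0.8]
width: 35.6
```

```bash
python3 -m creep '0 0 -0.2 0 0 0 0.75; 0 0 -0.5 0 0 0 0.75; 0 0 -0.9 0 0 0 0.75; 0 0 -1.5 0 0 0 0.75; 0 0 -2.2 0 0 0 0.75; 0 0 -3 0 0 0 0.75;0 0 -3.4 0 0 0 0.75;0 0 -3.4 0 0 0 0.75'
python3 - <<'E'
from h import *
t=snap('top');s=snap('side')
zoom(s['img'],165,50,255,200,4,'s5.png')
from rows import rows
rows([(540.6,-82,265,-.03)])
E
```

```text
clock: 10.28
eef_pos: [605.9, 234.2, 247.8]
tool_rot: [3.132, -0.004, 1.629]
force: [0.6, -0.3, -1.1]
width: 35.7
[-7.776 -2.018 -0.564] [ 4.000e-02 -1.200e-01  9.505e+01]
```

View pics/s5.png

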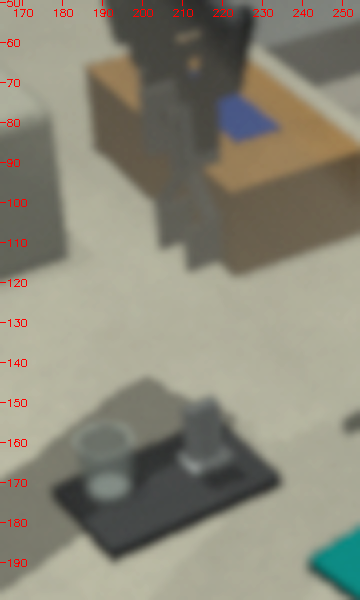

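```bash
python3 -m creep '-7.78 -2.02 -0.56 0 0 95 0.75; -7.78 -2.02 -0.56 0 0 95 0.75; -7.78 -2.02 -0.56 0 0 95 0.75; -7.78 -2.02 -0.56 0 0 95 0.75; -7.78 -2.02 -0.56 0 0 95 0.75; -7.78 -2.02 -0.56 0 0 95 0.75; -7.78 -2.02 -0.56 0 0 95 0.75; -7.78 -2.02 -0.56 0 0 95 0.75; -7.78 -2.02 -0.56 0 0 95 0.75; -7.78 -2.02 -0.56 0 0 95 0.75'; python3 -c "
from rows import *
rows([(540.6,-82,265,-.03)])"
```

```text
clock: 11.22
eef_pos: [538.6, -85.3, 263.0]
tool_rot: [-3.141, 0.003, 0.367]
force: [0.2, 1.0, -0.4]
width: 35.6
[ 0.075 -0.06  -0.051] [2.000e-02 1.500e-01 2.274e+01]
```

```bash
python3 -m creep '0.07 -0.06 0 0 0 22.7 0.75;0.07 -0.06 0 0 0 22.7 0.75;0.07 -0.06 0 0 0 22.7 0.75;0.07 -0.06 0 0 0 22.7 0.75;0.07 -0.06 0 0 0 22.7 0.75;0.07 -0.06 0 0 0 22.7 0.75;0.07 -0.06 0 0 0 22.7 0.75'
python3 - <<'E'
from h import *
from rows import rows
import pickle
t=snap('top');s=snap('side');pickle.dump((t,s),open('im2.pkl','wb'))
zoom(s['img'],220,110,320,240,4.5,'s6.png');zoom(t['img'],260,170,330,240,8,'t6.png')
rows([(540.6,-82,210,-.03)]); print(ctrl.read_state()['eef_pos'],ctrl.read_state()['tool_rot'])
E
```

```text
clock: 11.8
eef_pos: [541.8, -78.9, 263.5]
tool_rot: [-3.141, 0.001, -0.015]
force: [-0.3, 1.3, -1.5]
width: 35.6
[-0.033  0.076  1.346] [-0.01  0.01  0.8 ]
[541.98120611 -78.99999004 263.82029559] [-3.14138882e+00  2.49029859e-04 -1.59928633e-02]
```

View pics/s6.png

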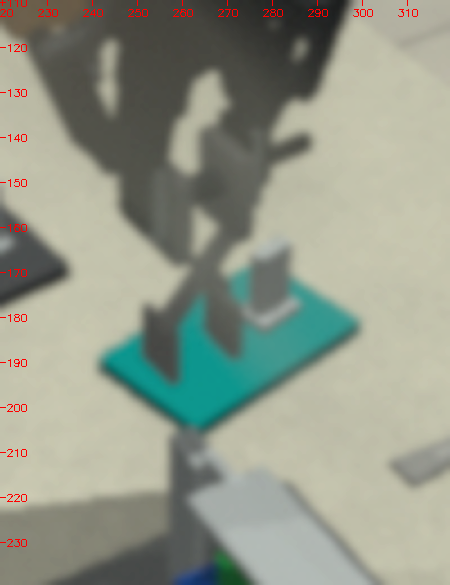

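View pics/t6.png

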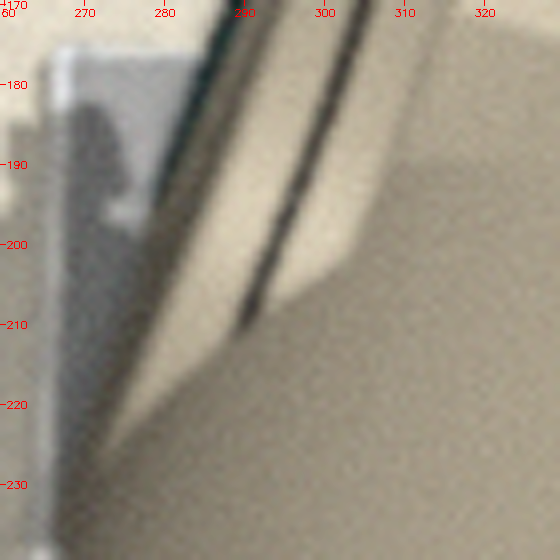

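```bash
python3 - <<'E'
from fit import *
t,s=pickle.load(open('im2.pkl','rb'))
c=[542,-79,-.016]
for z in (194,197,200):
  print(z,proj(s,W(c,[[-13,12,z],[-18,12,z],[-18,-12,z],[-13,-12,z],[18,12,z],[13,12,z],[13,-12,z],[18,-12,z]])).round(1).tolist())
c=[540.6,-82,-.03]
print('tabs',proj(s,W(c,[[-6.5,12,140],[-6.5,-12,140],[6.5,12,140]])).round(1))
E
python3 -c "
import cv2,pickle
from h import *
t,s=pickle.load(open('im2.pkl','rb')); zoom(s['img'],240,165,290,225,11,'s6z.png')"
```

```text
194 [[253.5, 186.2], [251.3, 187.1], [258.0, 194.3], [260.3, 193.3], [267.1, 180.5], [265.0, 181.4], [271.9, 188.4], [274.1, 187.5]]
197 [[253.5, 185.0], [251.2, 185.9], [258.0, 193.1], [260.3, 192.1], [267.2, 179.3], [265.0, 180.2], [271.9, 187.2], [274.1, 186.3]]
200 [[253.5, 183.8], [251.2, 184.7], [258.0, 191.9], [260.3, 190.9], [267.2, 178.1], [265.0, 179.0], [272.0, 186.0], [274.2, 185.1]]
tabs [[256.7 206.6]
 [263.1 213.8]
 [262.2 204.2]]
```

View pics/s6z.png

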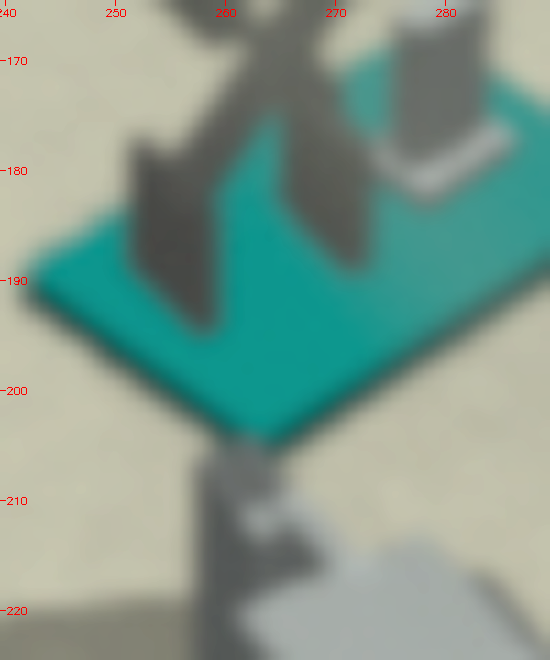

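```bash
python3 -m creep '-0.02 0.09 0.4 0 0 0.8 0.75; -0.02 0.09 0.8 0 0 0.8 0.75; -0.02 0.09 1.1 0 0 0.8 0.75; -0.02 0.09 1.22 0 0 0.8 0.75; -0.02 0.09 1.22 0 0 0.8 0.75; -0.02 0.09 1.22 0 0 0.8 0.75'
python3 - <<'E'
from h import *
from rows import rows
import pickle
t=snap('top');s=snap('side');pickle.dump((t,s),open('im3.pkl','wb'))
zoom(s['img'],235,165,295,235,9,'s7.png')
rows([(541.3,-82.5,190,-.03)]); print(ctrl.read_state()['eef_pos'],ctrl.read_state()['tool_rot'])
E
```

```text
clock: 12.4
eef_pos: [541.5, -82.7, 215.4]
tool_rot: [3.142, -0.0, -0.031]
force: [-0.7, -0.3, -0.4]
width: 35.6
[-0.015 -0.007  0.648] [ 0.01 -0.09 -0.06]
[541.86991503 -82.78077702 215.9214762 ] [ 3.14149203e+00 -1.59092355e-03 -3.11031907e-02]
```

View pics/s7.png

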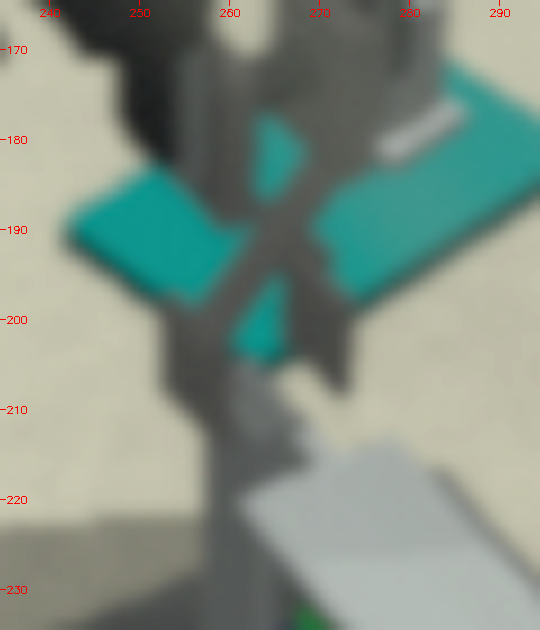

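```bash
python3 -m creep '-0.01 0 0.15 0 0 0 0.75; -0.01 0 0.3 0 0 0 0.75; -0.01 0 0.45 0 0 0 0.75; -0.01 0 0.58 0 0 0 0.75; -0.01 0 0.64 0 0 0 0.75; -0.01 0 0.64 0 0 0 0.75'
python3 - <<'E'
from h import *
t=snap('top');s=snap('side')
zoom(s['img'],235,165,295,235,9,'s8.png')
E
```

```text
clock: 13.0
eef_pos: [540.3, -82.5, 188.6]
tool_rot: [-3.142, 0.002, -0.031]
force: [-0.5, 0.8, -1.0]
width: 35.6
```

View pics/s8.png

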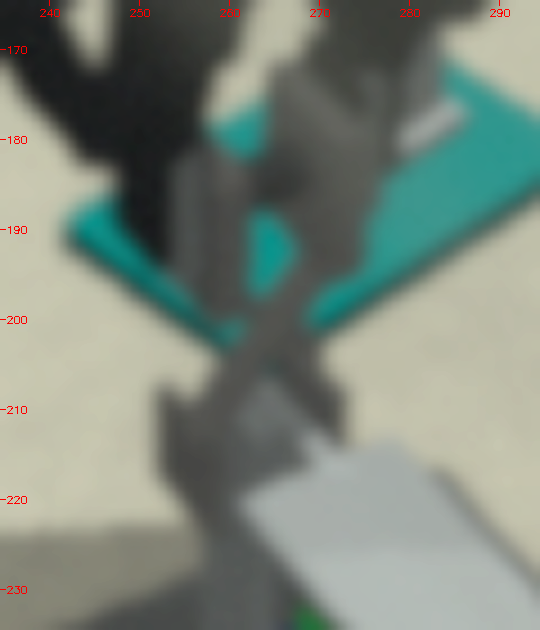

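```bash
python3 -m creep '0 0 0.06 0 0 0 0.75; 0 0 0.06 0 0 0 0.75; 0 0 0.06 0 0 0 0.65; 0 0 0.06 0 0 0 0.55; 0 0 0.06 0 0 0 0.5; 0 0 0.06 0 0 0 0.45; 0 0 0.06 0 0 0 0.4; 0 0 0.06 0 0 0 0.35; 0 0 0.06 0 0 0 0.3; 0 0 0.06 0 0 0 0.3';python3 -m creep '0 0 0 0 0 0 0.2; 0 0 0 0 0 0 0; 0 0 0 0 0 0 0; 0 0 0 0 0 0 0; 0 0 0 0 0 0 0'
python3 - <<'E'
from h import *
t=snap('top');s=snap('side')
zoom(s['img'],225,145,305,235,7,'s9.png')
E
```

```text
clock: 13.93
eef_pos: [540.9, -82.6, 187.2]
tool_rot: [-3.142, -0.0, -0.031]
force: [-0.0, -0.7, 0.3]
width: 59.7
clock: 14.35
eef_pos: [540.8, -82.5, 187.1]
tool_rot: [-3.142, 0.0, -0.031]
force: [0.2, -0.2, -0.5]
width: 85.3
```

View pics/s9.png

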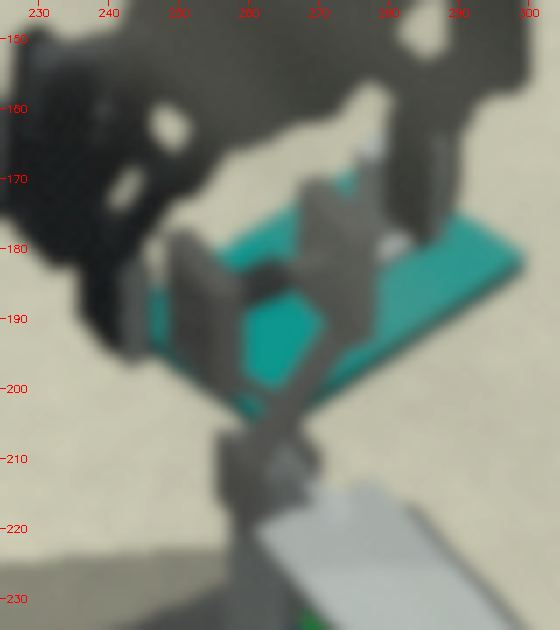

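Clamp stands gripping the tabs, with both pads clear of the handles. Retreating straight up, then sideways for a look.

```bash
python3 -m creep '0 0 -0.3 0 0 0 0; 0 0 -0.8 0 0 0 0; 0 0 -1.5 0 0 0 0; 0 0 -2.3 0 0 0 0; 0 0 -3 0 0 0 0; 0 -0.7 -3.5 0 0 0 0; 0 -1.5 -3.5 0 0 0 0; 0 -2.5 -3.5 0 0 0 0; 0 -3.5 -3.5 0 0 0 0; 0 -4.5 -3.5 0 0 0 0'; python3 -m creep '0 -1 0 0 0 0 0; 0 -2 0 0 0 0 0; 0 -3 0 0 0 0 0; 0 -4 0 0 0 0 0; 0 -4 0 0 0 0 0; 0 -4 0 0 0 0 0';python3 - <<'E'
from h import *
t=snap('top');s=snap('side')
zoom(s['img'],210,145,350,325,3.3,'s10.png');zoom(t['img'],255,165,395,260,5.6,'t10.png');zoom(s['img'],235,155,295,235,7,'s10z.png')
E
```

```text
clock: 15.28
eef_pos: [546.2, 99.0, 327.5]
tool_rot: [-3.141, -0.001, -0.032]
force: [1.5, 0.1, 0.0]
width: 85.2
clock: 15.78
eef_pos: [550.5, 260.7, 326.2]
tool_rot: [-3.141, 0.001, -0.025]
force: [-0.4, -0.1, 0.2]
width: 85.4
```

View pics/s10.png

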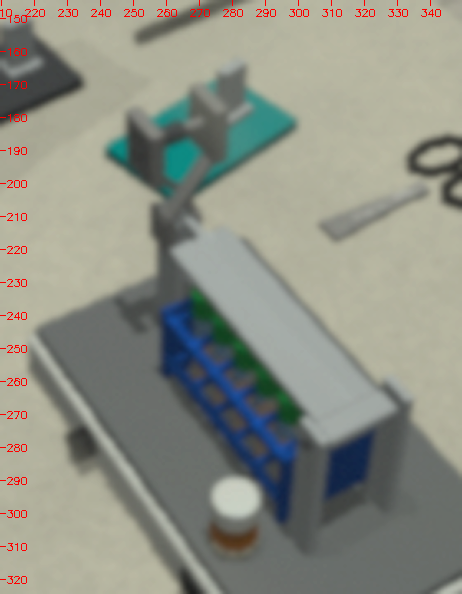

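View pics/t10.png

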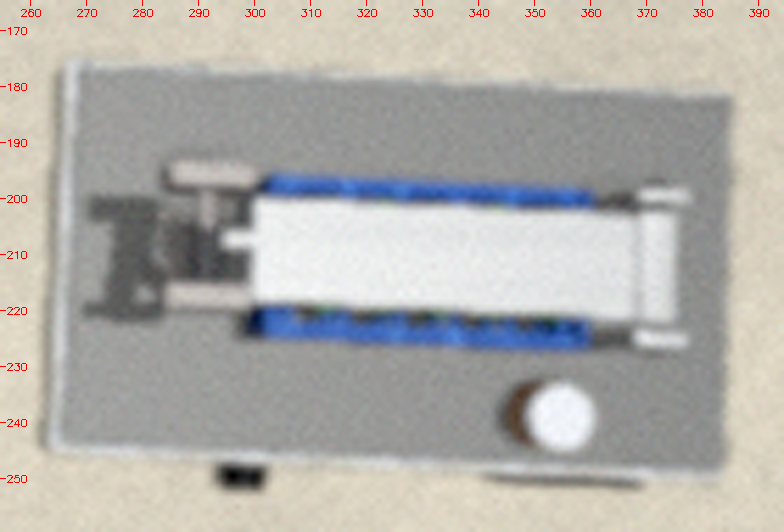

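View pics/s10z.png

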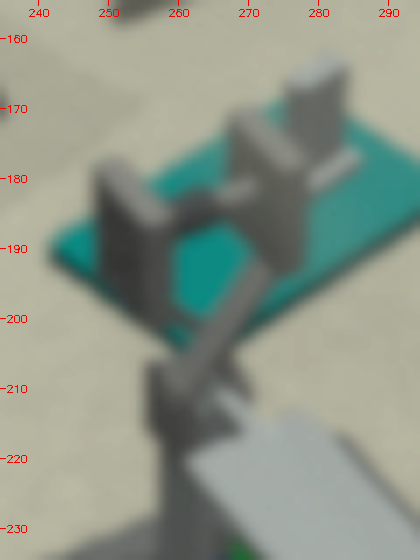

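Run:
```python
from h import *
import pickle
from scipy.optimize import least_squares
t,s=pickle.load(open('im3.pkl','rb'))
print(proj(t,[[540.8,-82.5,224]]),proj(s,[[540.8,-82.5,224]]))
for a,b in (((292,196),(274,175)),((292,217.5),(252.8,182))):
    o=least_squares(lambda P:np.r_[proj(t,P)[0]-a,proj(s,P)[0]-b],[540,-82,220]); print(o.x,o.cost)
i=snap('top','top11.png');j=snap('side','side11.png');print(ctrl.read_state()['force'])
for c in('top','side'): print([(round(b['score'],2),np.round(b['rect']).tolist()) for b in ctrl.boxes_of(c,'cup')])
```

```text
[[292.09575497 206.65071402]] [[263.32250884 176.33253501]]
[562.85860099 -83.53780421 217.69812971] 0.3891891076107353
[519.10623327 -82.22404251 220.34555838] 0.3508638938545745
[-0.3353524   0.79566116 -0.04577977]
[(0.76, [139.0, 201.0, 158.0, 219.0]), (0.46, [299.0, 199.0, 374.0, 226.0])]
[(0.81, [180.0, 154.0, 197.0, 175.0]), (0.6, [180.0, 152.0, 231.0, 186.0])]
```

View pics/side11.png

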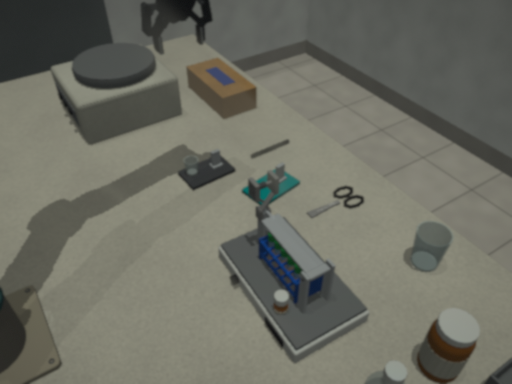

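Run:
```python
from fit import *
c=[540.8,-82.5,-.03]
for z in (114,120,126): print(z,proj(s,W(c,[[-11.5,12,z],[-11.5,12,z+28],[-11.5,-12,z],[-26,12,z+105],[-26,-12,z+105],[-26,12,z+65]])).round(1).tolist())
print(proj(s,W(c,[[-6.5,12,140]])))
```

```text
114 [[254.8, 216.9], [254.7, 206.9], [261.1, 224.2], [247.9, 179.6], [254.7, 186.9], [248.2, 195.6]]
120 [[254.8, 214.8], [254.7, 204.7], [261.1, 222.1], [247.9, 177.1], [254.6, 184.4], [248.2, 193.2]]
126 [[254.8, 212.7], [254.7, 202.4], [261.1, 220.0], [247.8, 174.6], [254.6, 181.8], [248.1, 190.9]]
[[256.90125853 206.6819451 ]]
```

```bash
python3 -c "
from cell import ctrl
print(ctrl.finish_job())"
```

```text
the job is handed in; nothing more can be done
None
```

The keeper bar is fully down over the tube caps, and the clamp stands by itself on the pair of tabs, gripping both. I handed the job in at about 16 s of the 61 s allowed; no verdict is reported.

- **Keeper bar:** I pushed it down first. The fingers pressed it against its stop at 140 mm with about 13 N, and the pictures showed the two tabs side by side.
- **Clamp:** I squeezed it open, lifted it off its stand, turned it 95°, lowered it over the tabs and released it. In the last pictures it stands upright over the tabs, with the gripper well clear.
- **Jar and cup:** The last picture shows both still standing. No force reading taken after a move was above about 13 N.

**What disagreed:**
- **Clamp depth:** The arm's position gives about 20 mm down over the tabs. The final pictures suggest about 24 to 26 mm, so it sits near or just past the bottom of the 15 to 25 mm range.
- **Handle width:** The gripper read 35.5 mm across the handles when fully squeezed, not the stated 38 mm.
- **Wrong move:** One move had its shift in the wrong column and took the arm 52 mm sideways through free space. It touched nothing, and I corrected it.

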